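# Shut the dripping tap's stop lever and swing its spout over the cup

### The arm

A 6-joint arm with a two-finger parallel gripper is mounted at the origin on the work surface. World frame = base frame: x ahead of the robot, y to its left, z up, the work surface at z = 0. Lengths are in m, angles in rad, forces in N, time in s.
With the tool pointing down it reaches from about 0.35 to 0.775 m from the base axis. Payload 7.3 kg.
Tool frame: the origin (TCP) lies midway between the tips of the shut fingers; the grasp point (between the pads) lies 19 mm behind it (tcp_to_grasp is the distance from the TCP to the grasp point, in m); z points along the fingers, y is the line along which they close (so a half turn about z gives the same grasp; the last joint's range is limited). The gripper opens to 92 mm and grips with 3 to 60 N. Pads are 19 mm wide; open, the fingers measure 130 mm over their backs; the gripper's body (75 mm by 190 mm) begins 47 mm behind the grasp point.
Start: joints at [1.076, 0.342, 1.524, -0, 1.275, -0.146], TCP at [0.179, 0.493, 0.227] pointing down, gripper open.
Joint ranges: [-2.53, 2.53], [-0.77, 2.02], [0.04, 2.7], [-1, 4.14], [0.28, 2.66], [-3.11, 3.11]. Speed limits (rad/s): [2.57, 2.57, 3.14, 3.14, 3.14, 3.14].

### API

Orientations are given as [roll, pitch, yaw] about the fixed x, y, z axes, in that order (R = Rz(yaw) Ry(pitch) Rx(roll)).
In Python, from cell import observe, read_camera, calibration, hand_in, tcp_to_grasp gives the robot as it stands.
- The arm moves only by the tool send_rows, never from a script. Its argument "targets" is a list of rows, each a list of 5 numbers: the opening, from 0 (shut) to 1 (fully open), then the shift along the world's x, y, z in m, then the turn about the world's z in rad. A call has 1 to 5 rows; each row shifts and turns the commanded pose from where the row before left it; what a row does not reach is not made up. A row lasts 1/10 s, in which the tool goes at most 50 mm and 8.59 degrees, less where a joint would pass 70% of its speed; a pose out of reach is approached as far as the arm can. A call is refused whole if a number of a shift passes 0.05 or a number of a turn 0.15, either way. A call with a gripper value outside its range is refused whole. The fingers move at their own pace and stop on an object; "grip_force" is the grip in N (left out, the last holds). Time passes only in rows, so rows that do not move let the fingers close. It gives the time, the measured TCP pose, the force, the opening and the grip force at its end, in the units of the state.
- observe(): the state, without advancing time (a new reading comes with each control period).
- read_camera(name): name is "side" or "top"; returns (picture, depth): 420x560x3 uint8, red, green, blue; 420x560 float32, m along the optical axis (not along the pixel's ray), 0 where there is no reading.
- calibration(name): a dict with "intrinsics" (3x3 intrinsics, pixels), "world_to_cam" (4x4, takes a point from world to camera coordinates). Camera axes: x right, y up, looking along -z (the intrinsics and any distortion apply to the point x, -y, -z); pixel columns grow to the right and rows downward; lengths in m; the calibration is good to about 2 mm. A picture is of the moment at which its call begins. calibration takes no time and is no camera call.
- hand_in(): hands the job in; it is judged then, once.
The state is a dict: "time": time; "qpos": joint angles; "qvel": joint speeds; "joint_efforts": joint torques, N m; "tool_pos": TCP position; "tool_rot": TCP orientation; "contact_force": force on the tool from outside, world axes, zero at the start; "torque": the same for the moment, N m; "opening": finger opening in m; "grip_force": force on a finger pad.
Only numpy, scipy, OpenCV 4.12 (cv2) and the standard library are available. Lean on these libraries where they do the work, as an engineer would, in place of code of your own. Each camera call takes 0.05 s, during which the arm holds its last target. There are 200 camera calls.

### The job

The wall tap drips. With a fingertip, push the stop lever on its feed pipe fully shut, square to the pipe, and push the swivel spout round until its outlet is over the middle of the glass cup, so that the last drops fall in. Leave the cup, teapot, canister and silicone lid standing where they are.

Things in the scene. Friction and masses are not known exactly. Their poses are not given: they have to be found in the camera images.
- stop_lever (a joint): quarter-turn lever of the stop valve, grey flat handle on a brass valve on the copper pipe. Value in rad: 0 = handle along the pipe (open), 1.571 = square to the pipe, pointing out from the wall towards the robot's side (shut, at a hard stop). Growing values turn it clockwise seen from above. It stays where it is left; about 3 to 4 N pushed sideways near its tip moves it.
- lever_pivot (a point): point on the stop lever's upright turning axis, at mid-height of its handle (169 mm above the work surface)
- lever_tip (a point): end of the stop lever's handle, mid-height and mid-width, 100 mm from lever_pivot. The handle is 18 mm wide and 10 mm high over its outer 64 mm. The pipe under it (21 mm thick, its centre 49 mm below the handle's) leaves 33 mm free below the handle.
- spout (a joint): swivel spout of the wall tap. Value in rad: 0 = straight out from the wall, positive = turned counter-clockwise seen from above, outlet towards the robot's right; limits -1.4 and 1.4. It stays where it is left; about 2 to 3 N pushed sideways near its end moves it.
- spout_pivot (a point): point on the spout's upright turning axis, at the height of the centre of its level tube (232 mm above the work surface)
- spout_outlet (a point): centre of the outlet's lower face, 190 mm from the pivot's axis, 182 mm above the work surface. The steel tube is 18 mm thick; it rises at the pivot, runs level at spout_pivot's height from 25 to 170 mm from the axis, then bends down to the outlet, which is 23 mm thick.
- cup: clear glass cup, 95 mm high, 76 mm across the mouth, open at the top. Origin: centre of its underside, which stands on the ledge 30 mm above the work surface; z is up.
- cup_rim (a point): centre of the glass cup's mouth, at rim height (125 mm above the work surface)
- teapot: small blue-glazed ceramic teapot with its lid on, body 86 mm across, 90 mm high, its spout reaching 83 mm towards +y and its handle 73 mm towards -y. Origin: centre of its underside, on the ledge. To be left alone.
- canister: aluminium canister with a ribbed twist cap, 72 mm across, 100 mm high. Origin: centre of its underside, on the ledge. To be left alone.
- silicone_lid: dark round silicone lid with a small knob, 104 mm across, 24 mm high, lying on the ledge. Origin: centre of its underside. To be left alone.
- wall_unit: fixed unit: tiled upstand (face 110 mm behind the pivots' axes, top 188 mm above the work surface, free above), perforated ledge 360 by 840 mm, top at 30 mm, pipe, valve, tap. Origin: on the work surface below the spout's axis; +x into the wall, +y along the pipe to the valve, 280 mm off. White caddy at y = -335 mm, its wooden tools up to 245 mm above the work surface.
There are look-alikes about, which are no part of the job. What is shaped like the cup but green or red is not meant.

How it is judged:
By the outcome, as a careful person would: the job done as asked, in the order asked, and still so for the second after the job is handed in, with the robot touching nothing.
It also fails if it takes over 56 s, if anything falls off the work surface, if the arm or the gripper's body presses on something with over 40 N, if the wrist force passes 120 N, or if a joint passes its speed limit or range.

## Working session

There is one attempt and no reset: what is moved stays moved. The work goes in short steps, Python scripts to look and compute and a tool call to move; the robot and the scene stay as the last step left them, time stands still between calls to the robot, and variables do not carry over. Pictures are saved under pics/ and viewed, at most 10 in all, crops included, and the job is handed in when it is done.

Besides the shell and the picture viewer there is one more tool, called as name(argument=value, ...) on one line, values as JSON. send_rows: Moves the arm, as the interface text tells. Its arguments: {"type":"object","properties":{"targets":{"type":"array","items":{"type":"array","items":{"type":"number"}}},"grip_force":{"type":"number"}},"required":["targets"]}

```bash
mkdir -p pics; cat > h.py <<'E'
import numpy as np, cv2
from cell import observe, read_camera, calibration, hand_in
def shot(n,f):
    p,d=read_camera(n); cv2.imwrite(f'pics/{f}.png',p[:,:,::-1]); np.savez(f'pics/{f}.npz',p=p,d=d); return p,d
def cloud(n,d):
    c=calibration(n); K=np.array(c['intrinsics']); W=np.linalg.inv(np.array(c['world_to_cam']))
    v,u=np.mgrid[:d.shape[0],:d.shape[1]]
    P=np.stack([(u-K[0,2])/K[0,0]*d,-(v-K[1,2])/K[1,1]*d,-d],-1)
    P=P@W[:3,:3].T+W[:3,3]; P[d==0]=np.nan; return P
E
python3 - <<'E'
from h import *
for n in('top','side'):
    p,d=shot(n,n+'0'); c=calibration(n); print({k:np.round(v,3).tolist() if k!='x' else v for k,v in c.items()})
    a=cloud(n,d); print(np.nanmin(a,(0,1)),np.nanmax(a,(0,1)))
print(observe())
E
```

```text
{'intrinsics': [[486.371, 0.0, 273.654], [0.0, 486.371, 208.783], [0.0, 0.0, 1.0]], 'world_to_cam': [[0.011, -1.0, 0.003, 0.159], [0.987, 0.011, 0.158, -0.459], [-0.158, 0.001, 0.987, -1.4], [0.0, 0.0, 0.0, 1.0]]}
[-0.23184157 -1.24094391 -0.77884664] [1.65306005 1.51047495 0.7563546 ]
{'intrinsics': [[383.773, 0.0, 281.815], [0.0, 383.773, 207.535], [0.0, 0.0, 1.0]], 'world_to_cam': [[0.941, -0.338, 0.005, -0.348], [0.25, 0.707, 0.661, -0.352], [-0.227, -0.621, 0.75, -0.968], [0.0, 0.0, 0.0, 1.0]]}
[-0.71935459 -0.48041433 -0.7715339 ] [2.46504523 2.36563228 0.75392747]
{'time': 0.1, 'qpos': array([ 1.07600486e+00,  3.42642067e-01,  1.52487940e+00, -3.57876231e-05,
        1.27536902e+00, -1.46009059e-01]), 'qvel': array([ 0.00197049, -0.00289273, -0.00359938,  0.00064709,  0.00100187,
       -0.00017932]), 'joint_efforts': array([ 6.30048999e-04, -4.32005739e+01, -2.44693226e+01,  7.18317926e-02,
        5.26710448e-02, -5.35054198e-05]), 'tool_pos': array([0.17925356, 0.49309319, 0.22613484]), 'tool_rot': array([-3.14030365e+00, -1.54962825e-04,  2.79282059e+00]), 'contact_force': array([-0.57838819, -0.33653393,  0.15808555]), 'torque': array([ 0.03601111, -0.0027418 , -0.00303841]), 'grip_force': 0.0, 'opening': 0.09178245613202604}
```

View pics/top0.png

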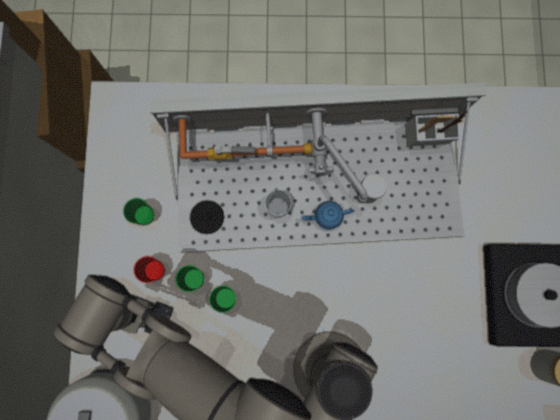

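View pics/side0.png

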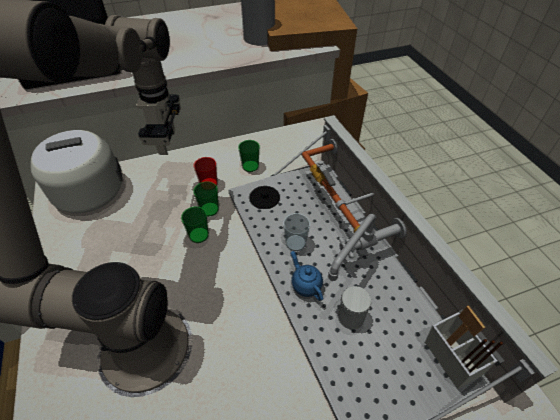

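The top view shows the tap pivot near (318,142), the spout outlet near (365,198), the clear cup near (278,203) and the brass valve near (218,153) with a handle running right along the pipe. The green cups at (140,211), (190,279) and (223,298) and the red cup at (150,269) are look-alikes. The clear glass one on the ledge at (278,203) fits the description. I'll confirm it in an enlarged crop.

```bash
python3 - <<'E'
from h import *
im=cv2.imread('pics/top0.png')[90:255,150:400]
cv2.imwrite('pics/c1.png',cv2.resize(im,None,fx=3.2,fy=3.2,interpolation=cv2.INTER_CUBIC))
a=cloud('top',np.load('pics/top0.npz')['d'])
z=a[:,:,2]
for v,u in [(150,235),(153,218),(152,245),(151,268),(130,268),(140,318),(170,343),(198,365),(190,374),(203,278),(215,330),(217,207),(220,300),(125,318),(150,308)]: print((u,v),np.round(a[v,u],3))
# ledge extents
E
```

```text
(235, 150) [0.596 0.272 0.173]
(218, 153) [0.593 0.32  0.151]
(245, 152) [0.591 0.244 0.171]
(268, 151) [0.605 0.182 0.135]
(268, 130) [0.671 0.183 0.121]
(318, 140) [0.618 0.048 0.201]
(343, 170) [ 0.529 -0.013  0.231]
(365, 198) [ 0.459 -0.071  0.219]
(374, 190) [ 0.498 -0.113  0.133]
(278, 203) [0.475 0.152 0.036]
(330, 215) [0.431 0.006 0.105]
(207, 217) [0.428 0.358 0.056]
(300, 220) [0.426 0.086 0.025]
(318, 125) [0.683 0.042 0.134]
(308, 150) [0.611 0.07  0.129]
```

View pics/c1.png

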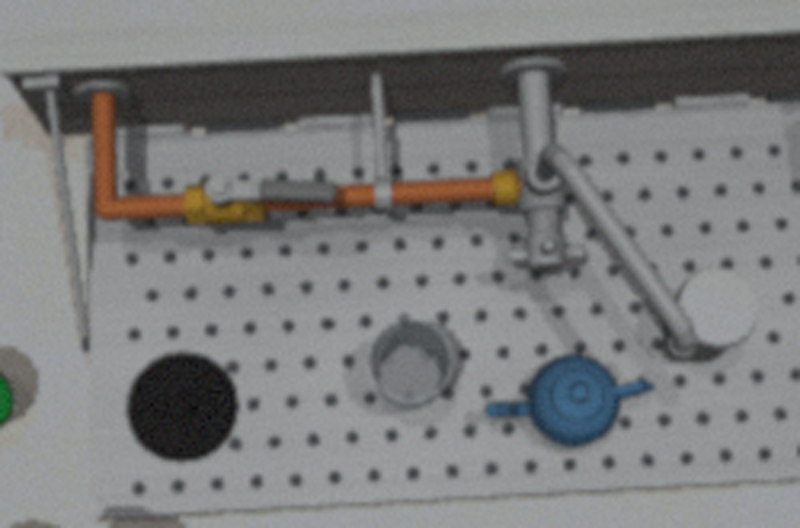

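The crop confirms the clear glass cup at crop (412,365), full picture (279,204). The lever pivot is at crop (222,187), its tip at (336,193), and the spout outlet at (683,345). Next I'll measure them.

```bash
cat > m.py <<'E'
from h import *
def ray(n,u,v,z):
    c=calibration(n); K=np.array(c['intrinsics']); W=np.linalg.inv(np.array(c['world_to_cam']))
    r=W[:3,:3]@np.array([(u-K[0,2])/K[0,0],-(v-K[1,2])/K[1,1],-1]); o=W[:3,3]
    return o+r*(z-o[2])/r[2]
def spoutfit(d):
    a=cloud('top',d); m=(a[...,2]>.222)&(a[...,2]<.252)&(a[...,0]>.4)&(a[...,0]<.66)&(abs(a[...,1])<.25)
    n,l,s,c=cv2.connectedComponentsWithStats(m.astype(np.uint8)); k=1+np.argmax(s[1:,4])
    P=a[l==k]; line=cv2.fitLine(P[:,:2].astype(np.float32),cv2.DIST_HUBER,0,.01,.01).ravel()
    t=(P[:,:2]-line[2:])@line[:2]; return len(P),line[2:]+line[:2]*t.min(),line[2:]+line[:2]*t.max()
def leverfit(d):
    a=cloud('top',d); m=(a[...,2]>.158)&(a[...,2]<.185)&(a[...,0]>.43)&(a[...,0]<.65)&(a[...,1]>.19)&(a[...,1]<.36)
    P=a[m]; r=cv2.minAreaRect(P[:,:2].astype(np.float32)); return len(P),cv2.boxPoints(r)
E
python3 - <<'E'
from m import *
p,d=[np.load('pics/top0.npz')[k] for k in 'pd']
print('spout',spoutfit(d)); print('lever',leverfit(d))
a=cloud('top',d)
m=(a[...,2]>.085)&(a[...,2]<.14)&(a[...,1]>.10)&(a[...,1]<.22)&(a[...,0]>.4)&(a[...,0]<.55)
P=a[m]; print('cup pts',len(P),P.min(0),P.max(0)); print(cv2.minEnclosingCircle(P[P[:,2]>.11][:,:2].astype(np.float32)))
print('pivot',ray('top',219.4,148,.175),'tip',ray('top',255,150.3,.174))
print('cup rim ray',ray('top',278.5,203,.125))
for n,u,v,z in [('top',318.5,143.5,.241)]: print(ray(n,u,v,z))
# side view cup mask: edges
ps=np.load('pics/side0.npz')['p']; im=ps[:,:,::-1]
t=p[:,:,::-1]
A=cv2.resize(t[180:230,250:310],None,fx=6,fy=6,interpolation=2); B=cv2.resize(im[200:260,270:330],None,fx=6,fy=6,interpolation=2)
C=np.zeros((360,720,3),np.uint8); C[:300,:360]=A; C[:,360:]=B; cv2.imwrite('pics/c2.png',C)
# pipe line -> wall yaw
hsv=cv2.cvtColor(np.ascontiguousarray(t),cv2.COLOR_BGR2HSV); mm=cv2.inRange(hsv,(5,120,80),(18,255,255)); mm[:140]=0;mm[165:]=0;mm[:,:185]=0;mm[:,320:]=0
q=a[mm>0]; q=q[(abs(q[:,2]-.125)<.012)]; l=cv2.fitLine(q[:,:2].astype(np.float32),2,0,.01,.01).ravel(); print('pipe',l)
E
```

```text
spout (526, array([ 0.4590361 , -0.07010584]), array([0.6240805 , 0.04347764]))
lever (265, array([[0.5906379 , 0.21985498],
       [0.6131679 , 0.21951798],
       [0.61481607, 0.32969984],
       [0.5922861 , 0.33003685]], dtype=float32))
cup pts 216 [0.42526205 0.11673633 0.08500082] [0.49954441 0.19162678 0.12995312]
((0.4628489017486572, 0.15421661734580994), 0.03795543685555458)
pivot [0.60065773 0.31388936 0.175     ] tip [0.59562562 0.21711584 0.174     ]
cup rim ray [0.4595021  0.15135924 0.125     ]
[0.59655245 0.05081175 0.241     ]
pipe [ 0.05703043 -0.99837244  0.6058853   0.23506403]
```

View pics/c2.png

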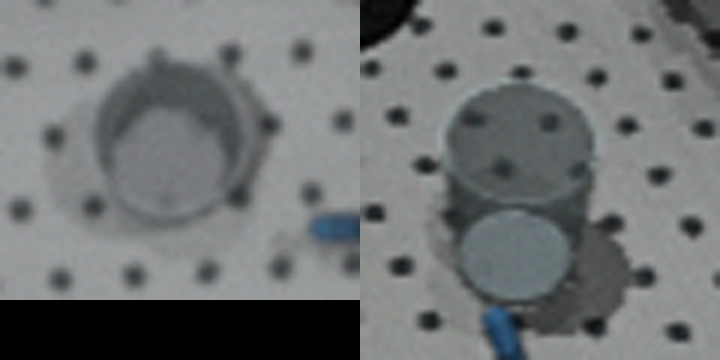

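Estimates:

| Point | World x, y (m) |
|---|---|
| Lever pivot | (0.602, 0.316) |
| Lever tip | (0.596, 0.217) |
| Spout pivot | (0.617, 0.039) |
| Spout outlet | (0.460, -0.069) |
| Cup rim | (0.463, 0.154), radius 38 mm |

The sizes agree with those given: the cup is 192 mm from the spout pivot, and the two pivots are about 278 mm apart. I'll go behind the lever first, staying high.

send_rows(targets=[[0,0,0,0.04,0.06],[0,0,0,0.04,0.06],[0,0.038,-0.0215,0,0.06],[0,0.038,-0.0215,0,0.06],[0,0.038,-0.0215,0,0.06]])

```text
time: 0.6
tool_pos: [0.2942, 0.4281, 0.3067]
tool_rot: [3.142, 0.0, 3.097]
contact_force: [0.3, 0.3, 0.6]
opening: 0.0563
grip_force: 0.0
```

send_rows(targets=[[0,0.038,-0.0215,0,0],[0,0.038,-0.0215,0,0],[0,0.038,-0.0215,0,0],[0,0.038,-0.0215,0,0],[0,0.038,-0.0215,0,0]])

```text
time: 1.1
tool_pos: [0.4847, 0.3202, 0.3064]
tool_rot: [-3.141, -0.001, 3.093]
contact_force: [0.9, 1.1, 0.0]
opening: 0.0164
grip_force: 0.0
```

send_rows(targets=[[0,0.038,-0.0215,0,0],[0,0.038,-0.0215,0,0],[0,0.038,-0.0215,0,0],[0,0.038,-0.0215,0,0],[0,0,0,0,0]])

```text
time: 1.6
tool_pos: [0.639, 0.2313, 0.3036]
tool_rot: [-3.139, -0.002, 3.087]
contact_force: [-0.7, 0.1, 0.1]
opening: 0.0006
grip_force: 0.0
```

send_rows(targets=[[0,0,0,0,0],[0,0,0,0,0],[0,0,0,0,0]])

```text
time: 1.9
tool_pos: [0.6344, 0.2365, 0.3074]
tool_rot: [3.141, 0.0, 3.094]
contact_force: [0.1, -0.1, 0.1]
opening: 0.0005
grip_force: 0.0
```

send_rows(targets=[[0,0,0,-0.04,0],[0,0,0,-0.04,0],[0,0,0,-0.04,0],[0,0,0,-0.032,0],[0,0,0,0,0]])

```text
time: 2.4
tool_pos: [0.632, 0.2357, 0.1502]
tool_rot: [-3.139, -0.009, 3.094]
contact_force: [-1.4, -0.0, -0.1]
opening: 0.0004
grip_force: 0.0
```

```bash
python3 - <<'E'
from m import *
p,d=shot('top','t1'); s,_=shot('side','s1'); o=observe(); print(o['tool_pos'],o['contact_force'])
C=np.zeros((480,800,3),np.uint8)
C[:480,:400]=cv2.resize(p[100:220,190:290,::-1],(400,480)); C[:480,400:]=cv2.resize(s[120:240,290:390,::-1],(400,480)); cv2.imwrite('pics/c3.png',C)
E
```

```text
[0.63526938 0.23619692 0.1560515 ] [-0.03874127  0.87732432  0.52345347]
```

View pics/c3.png

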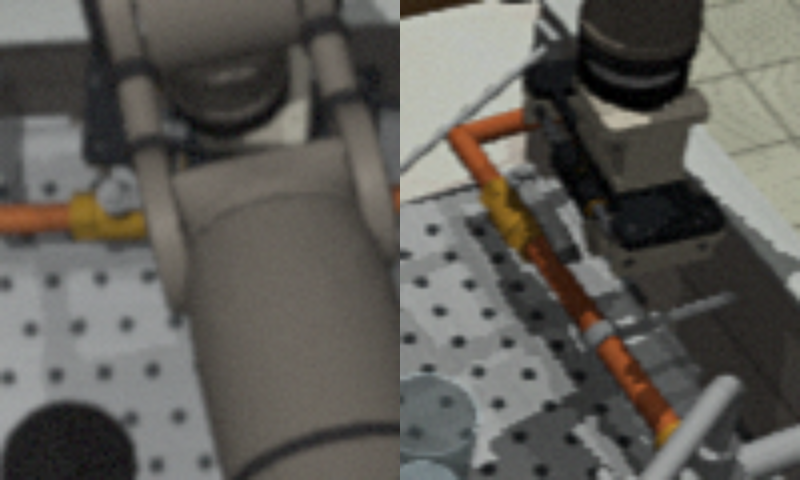

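The gripper stands behind the lever (top view near crop (230,130)), clear of pipe and wall. The fingers themselves are hidden. I'll work out the arc.

```bash
cat > arc.py <<'E'
import numpy as np
def arc(p,r,s,a0,a1,n,start):
    P=[np.array(start)]
    for a in np.linspace(a0,a1,n+1):
        d=np.array([np.cos(a),np.sin(a)]); t=np.array([d[1],-d[0]]); P.append(np.array(p)+r*d-s*t)
    print(np.round(P[1],4),np.round(P[-1],4),'turn',round((a1-a0)/n,3)); print(np.round(np.diff(P,axis=0),4).tolist())
E
python3 -c "
from arc import *;r=np.radians
arc((.602,.316),.080,.0185,r(-92.9),r(-177.5),12,(.6352,.236))"
```

```text
[0.6164 0.2352] [0.5229 0.294 ] turn -0.123
[[-0.0188, -0.0008], [-0.01, -0.0012], [-0.0101, 0.0001], [-0.01, 0.0013], [-0.0098, 0.0025], [-0.0094, 0.0037], [-0.0089, 0.0048], [-0.0082, 0.0059], [-0.0074, 0.0069], [-0.0065, 0.0077], [-0.0055, 0.0085], [-0.0044, 0.0091], [-0.0033, 0.0095]]
```

send_rows(targets=[[0,-0.01,0,0,0],[0,-0.009,-0.001,0,0],[0,-0.01,-0.001,0,-0.123],[0,-0.01,0,0,-0.123],[0,-0.01,0.001,0,-0.123]])

```text
time: 3.0
tool_pos: [0.5887, 0.2351, 0.1586]
tool_rot: [3.136, 0.007, 2.719]
contact_force: [4.1, 1.5, -1.1]
opening: 0.0005
grip_force: 1.7
```

send_rows(targets=[[0,-0.01,0.0025,0,-0.123],[0,-0.0095,0.0035,0,-0.123],[0,-0.009,0.005,0,-0.123],[0,-0.008,0.006,0,-0.123],[0,-0.0075,0.007,0,-0.123]])

```text
time: 3.5
tool_pos: [0.5437, 0.2582, 0.1585]
tool_rot: [3.137, 0.003, 2.104]
contact_force: [0.8, -4.6, 0.7]
opening: 0.0003
grip_force: 2.0
```

send_rows(targets=[[0,-0.0065,0.0075,0,-0.123],[0,-0.0055,0.0085,0,-0.123],[0,-0.0045,0.009,0,-0.123],[0,-0.0035,0.0095,0,-0.123],[0,0,0,0,0]])

```text
time: 4.0
tool_pos: [0.523, 0.2943, 0.1579]
tool_rot: [3.137, -0.002, 1.617]
contact_force: [0.7, -0.3, -0.4]
opening: 0.0003
grip_force: 0.0
```

send_rows(targets=[[0,0,0,0,0],[0,0,0,0,0]])

```text
time: 4.2
tool_pos: [0.5233, 0.2931, 0.1561]
tool_rot: [3.139, -0.001, 1.619]
contact_force: [-0.0, 0.6, 0.1]
opening: 0.0005
grip_force: 0.0
```

Contact is gone now, so the lever may have coasted. I'll push slowly until the hard stop shows as force.

send_rows(targets=[[0,0,0.003,0,0],[0,0,0.003,0,0],[0,0,0,0,0]])

```text
time: 4.5
tool_pos: [0.5229, 0.2955, 0.1554]
tool_rot: [-3.141, 0.006, 1.618]
contact_force: [-1.8, -14.5, 6.4]
opening: 0.0008
grip_force: 7.2
```

send_rows(targets=[[0,0,0.002,0,0],[0,0,0,0,0]])

```text
time: 4.7
tool_pos: [0.5229, 0.2957, 0.1554]
tool_rot: [-3.14, 0.009, 1.617]
contact_force: [-1.3, -19.5, 9.5]
opening: 0.0006
grip_force: 10.4
```

19.5 N against 3–4 N to move it means the hard stop is reached. I'll back off, rise, and cross over to the far side of the spout.

send_rows(targets=[[0,0,-0.02,0,0],[0,0,-0.015,0,0],[0,0,0,0.04,0],[0,0,0,0.045,0],[0,0,0,0.045,0]])

```text
time: 5.2
tool_pos: [0.5223, 0.2655, 0.2861]
tool_rot: [-3.141, -0.0, 1.617]
contact_force: [1.4, 0.2, 0.9]
opening: 0.0008
grip_force: 0.0
```

send_rows(targets=[[0,0,0,0.035,0],[0,0,-0.034,0,0.111],[0,0,-0.034,0,0.111],[0,0,-0.034,0,0.111],[0,0,-0.034,0,0.111]])

```text
time: 5.7
tool_pos: [0.5223, 0.1286, 0.3198]
tool_rot: [3.141, -0.0, 2.066]
contact_force: [-0.6, -0.6, -0.8]
opening: 0.0005
grip_force: 0.0
```

send_rows(targets=[[0,0,-0.034,0,0.111],[0,0,-0.034,0,0],[0,0,-0.034,0,0],[0,0,-0.034,0,0],[0,0,-0.034,0,0]])

```text
time: 6.2
tool_pos: [0.5223, -0.0416, 0.3199]
tool_rot: [3.141, 0.0, 2.172]
contact_force: [0.3, -0.5, -0.2]
opening: 0.0005
grip_force: 0.0
```

send_rows(targets=[[0,-0.004,-0.04,0,0],[0,0,0,0,0],[0,0,0,0,0],[0,0,0,0,0]])

```text
time: 6.6
tool_pos: [0.5185, -0.0793, 0.3198]
tool_rot: [3.141, -0.0, 2.172]
contact_force: [0.2, 0.3, -0.3]
opening: 0.0001
grip_force: 0.0
```

```bash
python3 - <<'E'
from m import *
p,d=shot('top','t2'); s,sd=shot('side','s2'); print(observe()['tool_pos'])
n,b=leverfit(d); print(n,b)
C=np.zeros((480,800,3),np.uint8)
C[:480,:400]=cv2.resize(p[100:220,190:290,::-1],(400,480)); C[:480,400:]=cv2.resize(s[140:290,265:390,::-1],(400,480)); cv2.imwrite('pics/c4.png',C)
E
```

```text
[ 0.51852948 -0.07893552  0.31984793]
259 [[0.5025192  0.32498273]
 [0.503545   0.30305347]
 [0.61590606 0.30830958]
 [0.61488026 0.33023885]]
```

View pics/c4.png

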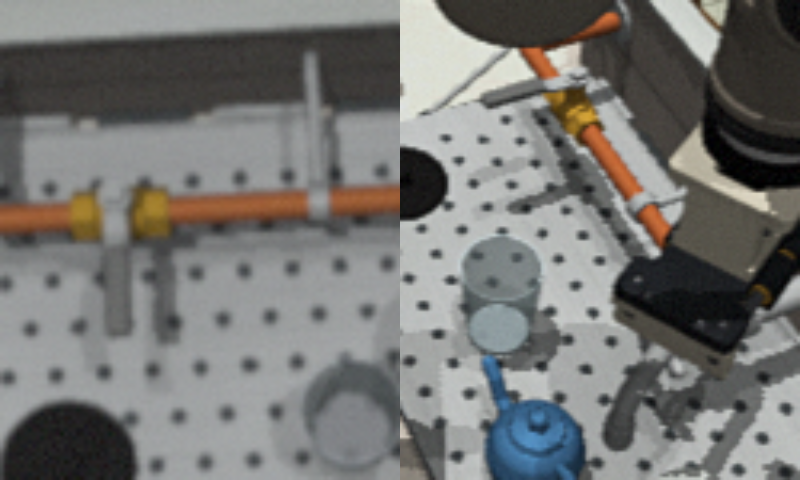

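The lever in the top view points straight out (crop (115,330) to (115,190)) and is measured square to the pipe within about 1°. The valve is shut. Next is the spout: descend and sweep.

send_rows(targets=[[0,0,0,-0.04,0],[0,0,0,-0.04,0],[0,0,0,-0.033,0],[0,0,0,0,0],[0,0,0,0,0]])

```text
time: 7.2
tool_pos: [0.5189, -0.0794, 0.2075]
tool_rot: [3.141, 0.0, 2.173]
contact_force: [-0.4, 0.5, 0.1]
opening: 0.0008
grip_force: 0.0
```

```bash
python3 -c "
from arc import *;r=np.radians
arc((.618,.039),.150,.0185,r(-145.5),r(-208.5),14,(.5185,-.079))"
```

```text
[ 0.5049 -0.0612] [0.4773 0.0943] turn -0.079
[[-0.0136, 0.0178], [-0.0075, 0.0092], [-0.0068, 0.0097], [-0.006, 0.0102], [-0.0052, 0.0107], [-0.0043, 0.0111], [-0.0034, 0.0114], [-0.0025, 0.0116], [-0.0016, 0.0118], [-0.0007, 0.0118], [0.0003, 0.0119], [0.0012, 0.0118], [0.0021, 0.0117], [0.003, 0.0115], [0.0039, 0.0112]]
```

send_rows(targets=[[0,-0.007,0.009,0,0],[0,-0.0065,0.009,0,0],[0,-0.0075,0.009,0,-0.079],[0,-0.007,0.01,0,-0.079],[0,-0.006,0.01,0,-0.079]])

```text
time: 7.7
tool_pos: [0.4848, -0.0325, 0.2085]
tool_rot: [3.138, 0.003, 1.932]
contact_force: [2.3, -1.8, 0.6]
opening: 0.0009
grip_force: 1.2
```

send_rows(targets=[[0,-0.005,0.0105,0,-0.079],[0,-0.0045,0.011,0,-0.079],[0,-0.0035,0.0115,0,-0.079],[0,-0.0025,0.0115,0,-0.079],[0,-0.0015,0.012,0,-0.079]])

```text
time: 8.2
tool_pos: [0.4671, 0.024, 0.2084]
tool_rot: [3.139, 0.001, 1.537]
contact_force: [-0.1, -2.2, 1.6]
opening: 0.0004
grip_force: 1.1
```

send_rows(targets=[[0,-0.0005,0.012,0,-0.079],[0,0,0.012,0,-0.079],[0,0.001,0.012,0,-0.079],[0,0.002,0.012,0,-0.079],[0,0.003,0.0115,0,-0.079]])

```text
time: 8.7
tool_pos: [0.4722, 0.0837, 0.2082]
tool_rot: [3.14, -0.0, 1.142]
contact_force: [-2.2, -2.5, 1.2]
opening: 0.0001
grip_force: 1.2
```

send_rows(targets=[[0,0.004,0.011,0,-0.079],[0,0,0,0,0],[0,0,0,0,0]])

```text
time: 9.0
tool_pos: [0.4768, 0.0943, 0.2076]
tool_rot: [3.14, -0.001, 1.069]
contact_force: [-0.8, -0.4, 1.0]
opening: 0.0006
grip_force: 0.0
```

```bash
python3 - <<'E'
from m import *
p,d=shot('top','t3'); s,sd=shot('side','s3'); o=observe(); print(o['tool_pos'],o['contact_force'])
C=np.zeros((480,800,3),np.uint8)
C[:480,:400]=cv2.resize(p[120:240,250:350,::-1],(400,480)); C[:480,400:]=cv2.resize(s[170:320,265:390,::-1],(400,480)); cv2.imwrite('pics/c5.png',C)
print(spoutfit(d))
a=cloud('side',sd); m=(a[...,2]>.19)&(a[...,2]<.25)&(a[...,0]>.42)&(a[...,0]<.62)&(a[...,1]>.04)&(a[...,1]<.2)
v,u=np.nonzero(m); print(m.sum()); k=np.argsort(a[m][:,0])[:6]; print(np.c_[u[k],v[k],np.round(a[m][k],3)])
E
```

```text
[0.47679411 0.09374672 0.20725385] [ 0.61785372 -0.26146427  0.01261004]
(32, array([0.60899642, 0.05448138]), array([0.6217831 , 0.03490573]))
424
[[2.93e+02 2.15e+02 4.46e-01 1.30e-01 1.96e-01]
 [2.93e+02 2.16e+02 4.47e-01 1.30e-01 1.92e-01]
 [2.93e+02 2.14e+02 4.47e-01 1.30e-01 1.99e-01]
 [2.94e+02 2.13e+02 4.47e-01 1.26e-01 2.08e-01]
 [2.93e+02 2.13e+02 4.48e-01 1.33e-01 2.00e-01]
 [2.94e+02 2.15e+02 4.48e-01 1.26e-01 2.00e-01]]
```

View pics/c5.png

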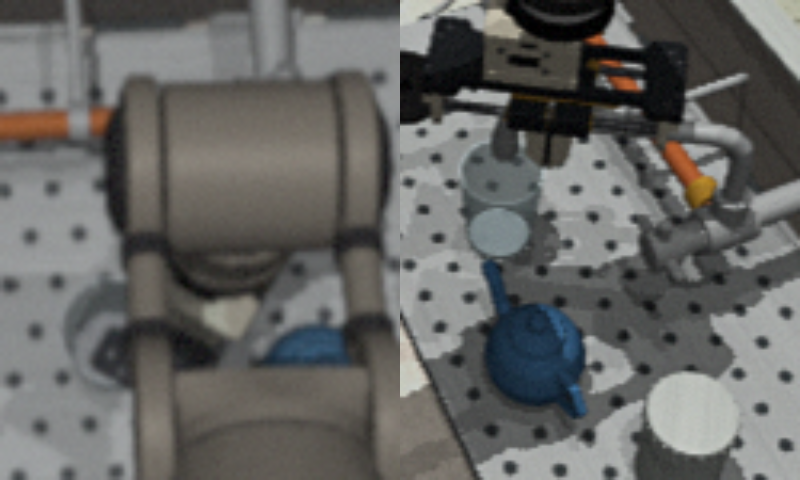

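The outlet, side-crop (507,150), is already over the near part of the cup mouth at about (0.458, 0.130), some 7° short of the centre. I'll push about 6° further, then withdraw to measure.

send_rows(targets=[[0,0.0015,0.004,0,-0.03],[0,0.0025,0.004,0,-0.03],[0,0.0025,0.0035,0,-0.03],[0,0,0,0,0],[0,0,0,0,0]])

```text
time: 9.6
tool_pos: [0.4834, 0.1051, 0.2068]
tool_rot: [3.141, -0.0, 0.977]
contact_force: [-0.2, -0.2, 0.8]
opening: 0.0004
grip_force: 0.2
```

send_rows(targets=[[0,-0.011,-0.016,0,0],[0,-0.011,-0.016,0,0],[0,0,0,0.04,0],[0,0,0,0.04,0],[0,0,0,0.04,0]])

```text
time: 10.1
tool_pos: [0.4611, 0.0729, 0.3284]
tool_rot: [3.141, -0.0, 0.976]
contact_force: [0.1, 0.1, -0.2]
opening: 0.0004
grip_force: 0.0
```

send_rows(targets=[[0,0,-0.04,0,0],[0,0,-0.04,0,0],[0,0,-0.04,0,0],[0,0,-0.04,0,0],[0,0,-0.04,0,0]])

```text
time: 10.6
tool_pos: [0.4611, -0.1284, 0.327]
tool_rot: [3.14, -0.0, 0.977]
contact_force: [0.8, 0.1, -0.7]
opening: 0.0003
grip_force: 0.0
```

send_rows(targets=[[0,0,-0.02,0,0],[0,0,0,0,0],[0,0,0,0,0]])

```text
time: 10.9
tool_pos: [0.4612, -0.1466, 0.3267]
tool_rot: [-3.142, -0.0, 0.975]
contact_force: [0.6, -0.3, 0.1]
opening: 0.0004
grip_force: 0.0
```

```bash
python3 - <<'E'
from m import *
p,d=shot('top','t4'); s,sd=shot('side','s4'); o=observe(); print(o['tool_pos'])
C=np.zeros((480,800,3),np.uint8)
C[:480,:400]=cv2.resize(p[120:240,250:350,::-1],(400,480)); C[:480,400:]=cv2.resize(s[170:320,265:390,::-1],(400,480)); cv2.imwrite('pics/c6.png',C)
n,A,B=spoutfit(d); print(n,A,B,np.degrees(np.arctan2(*(A-B)[::-1])))
a=cloud('top',d); m=(a[...,2]>.095)&(a[...,2]<.14)&(a[...,1]>.10)&(a[...,1]<.21)&(a[...,0]>.4)&(a[...,0]<.52)
print(cv2.minEnclosingCircle(a[m][:,:2].astype(np.float32)))
a=cloud('side',sd); m=(a[...,2]>.183)&(a[...,2]<.205)&(a[...,0]>.42)&(a[...,0]<.53)&(a[...,1]>.08)&(a[...,1]<.2)
P=a[m]; print('side outlet',len(P),P.min(0),P.max(0),np.median(P,0)); print('lever',leverfit(d))
E
```

```text
[ 0.46139957 -0.14567773  0.32690473]
509 [0.45568184 0.14363411] [0.62502247 0.03697835] 147.79605760060252
((0.4628846347332001, 0.15458832681179047), 0.038099225610494614)
side outlet 53 [0.45333535 0.12775883 0.18417849] [0.4757889  0.14431435 0.20480185] [0.46097727 0.13349112 0.19532644]
lever (257, array([[0.5028666 , 0.32050058],
       [0.5049459 , 0.29849097],
       [0.615767  , 0.30896053],
       [0.61368775, 0.33097014]], dtype=float32))
```

View pics/c6.png

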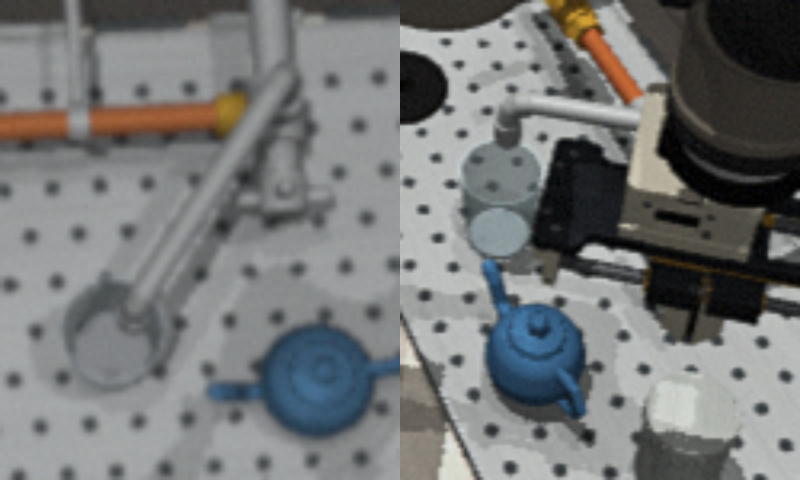

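Spout direction is 147.8° against the 143.4° needed for the cup centre (0.463, 0.154). In the top crop the outlet at (130,318) is right of the mouth centre at (118,330). It needs one last 4.4° push.

send_rows(targets=[[0,0,0.044,0,-0.038],[0,0,0.044,0,-0.039],[0,0,0.044,0,0],[0,0,0.044,0,0],[0,0,0.043,0,0]])

```text
time: 11.5
tool_pos: [0.4607, 0.0754, 0.3271]
tool_rot: [3.141, -0.001, 0.901]
contact_force: [1.4, 1.1, 0.2]
opening: 0.0007
grip_force: 0.0
```

send_rows(targets=[[0,0,0,0,0],[0,0,0,-0.04,0],[0,0,0,-0.04,0],[0,0,0,-0.04,0],[0,0,0,0,0]])

```text
time: 12.0
tool_pos: [0.458, 0.0727, 0.2027]
tool_rot: [-3.134, 0.006, 0.9]
contact_force: [-0.4, -0.1, 0.5]
opening: 0.0003
grip_force: 0.0
```

send_rows(targets=[[0,0.009,0.014,0,0],[0,0.008,0.011,0,0],[0,0.004,0.006,0,0],[0,0.003,0.005,0,0],[0,0.002,0.003,0,0]])

```text
time: 12.5
tool_pos: [0.4879, 0.1118, 0.2075]
tool_rot: [3.14, -0.0, 0.9]
contact_force: [-0.8, -1.7, 1.9]
opening: 0.0005
grip_force: 1.1
```

send_rows(targets=[[0,0.002,0.003,0,0],[0,0,0,0,0],[0,0,0,0,0]])

```text
time: 12.8
tool_pos: [0.4894, 0.1145, 0.2067]
tool_rot: [-3.141, -0.0, 0.899]
contact_force: [-0.6, -0.1, 0.3]
opening: 0.0005
grip_force: 0.0
```

Withdraw the same way and measure, averaging several frames.

send_rows(targets=[[0,-0.012,-0.018,0,0],[0,-0.012,-0.018,0,0],[0,0,0,0.04,0],[0,0,0,0.04,0],[0,0,0,0.04,0]])

```text
time: 13.3
tool_pos: [0.465, 0.0782, 0.3282]
tool_rot: [-3.141, -0.0, 0.898]
contact_force: [1.5, 0.6, 0.3]
opening: 0.0002
grip_force: 0.0
```

send_rows(targets=[[0,0,-0.044,0,0],[0,0,-0.044,0,0],[0,0,-0.044,0,0],[0,0,-0.044,0,0],[0,0,-0.044,0,0]])

```text
time: 13.8
tool_pos: [0.465, -0.1433, 0.3268]
tool_rot: [3.141, -0.001, 0.899]
contact_force: [-0.1, 0.7, 0.3]
opening: 0.0007
grip_force: 0.0
```

send_rows(targets=[[0,0,-0.02,0,0],[0,0,0,0,0],[0,0,0,0,0]])

```text
time: 14.1
tool_pos: [0.4652, -0.1614, 0.3265]
tool_rot: [-3.141, -0.001, 0.898]
contact_force: [-0.3, -0.8, 0.6]
opening: 0.0006
grip_force: 0.0
```

```bash
python3 - <<'E'
from m import *
f=lambda P:cv2.fitLine(P[:,:2].astype(np.float32),cv2.DIST_HUBER,0,.01,.01).ravel()
L,S,C=[],[],[]
for i in range(6):
    p,d=shot('top','t5'); a=cloud('top',d)
    n,A,B=spoutfit(d); S.append([*A,*B])
    m=(a[...,2]>.158)&(a[...,2]<.185)&(a[...,0]>.48)&(a[...,0]<.575)&(a[...,1]>.27)&(a[...,1]<.35); l=f(a[m]); L.append([l[1]/l[0],l[2],l[3]])
    m=(a[...,2]>.095)&(a[...,2]<.14)&(a[...,1]>.10)&(a[...,1]<.21)&(a[...,0]>.4)&(a[...,0]<.52); c=cv2.minEnclosingCircle(a[m][:,:2].astype(np.float32)); C.append([*c[0],c[1]])
L,S,C=[np.median(x,0) for x in(L,S,C)]
print('lever deg',np.degrees(np.arctan(L[0])),L,'\nspout',S,np.degrees(np.arctan2(S[1]-S[3],S[0]-S[2])),'cup',C)
A,B=S[:2],S[2:]; u=(A-B)/np.linalg.norm(A-B); w=C[:2]-B; print('cup off spout axis (mm)',1e3*(u[0]*w[1]-u[1]*w[0]))
# outlet from pivot on tube line nearest (.619,.0395)
q=B+u*((np.array([.619,.0395])-B)@u); print('outlet',q+u*.19)
# pipe + ledge-front direction for the unit yaw
hsv=cv2.cvtColor(p,cv2.COLOR_RGB2HSV); mm=cv2.inRange(hsv,(5,120,80),(18,255,255)); P=a[(mm>0)&(abs(a[...,2]-.125)<.012)&(a[...,1]>.07)&(a[...,1]<.39)&(a[...,0]<.65)]; l=f(P); print('pipe yaw',np.degrees(np.arctan(-l[0]/l[1])))
for k in('t0','t5'):
    pass
def obj(f):
    z=np.load(f'pics/{f}.npz'); p,d=z['p'],z['d']; a=cloud('top',d); h=cv2.cvtColor(p,cv2.COLOR_RGB2HSV)
    b=(cv2.inRange(h,(95,110,40),(120,255,255))>0); k=(p.max(2)<45); k[:195]=0;k[240:]=0;k[:,:185]=0;k[:,230:]=0
    return [np.round(np.c_[np.nonzero(x)].mean(0),1) for x in(b,k)]
print(obj('top0'),obj('t5'))
im=p[120:255,185:410,::-1]; cv2.imwrite('pics/c7.png',cv2.resize(im,None,fx=3.5,fy=3.5,interpolation=2))
E
```

```text
lever deg 4.037834 [0.07059041 0.5368489  0.31404567] 
spout [0.46364075 0.1559491  0.62440244 0.03709985] 143.52491382051392 cup [0.46278968 0.15412126 0.03787164]
cup off spout axis (mm) 1.9757349846539345
outlet [0.46697995 0.15348047]
pipe yaw 3.9417057
[array([214.8, 328.6]), array([216.8, 206.6])] [array([214.8, 328.7]), array([216.9, 206.6])]
```

View pics/c7.png

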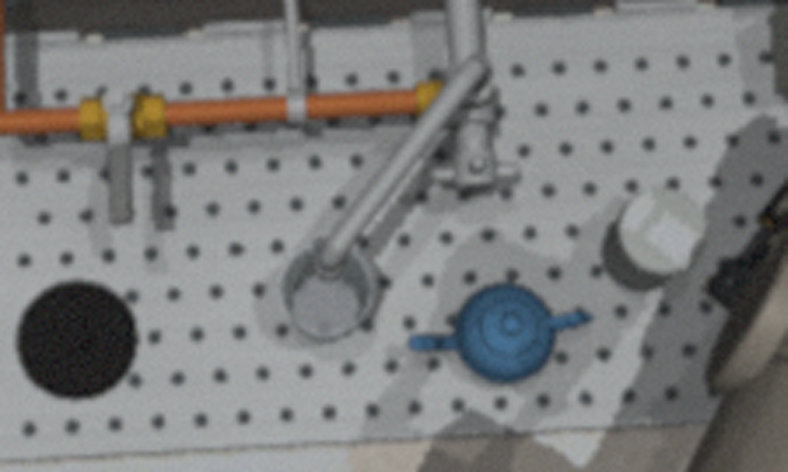

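The lever is at 4.0° with the pipe's square at 3.9°. The outlet is about 4 mm from the cup centre, and the cup, teapot and lid have not moved. In the crop the outlet (327,265) sits over the mouth and the lever (120,220) points straight out.

```bash
python3 -c "
from cell import hand_in; print(hand_in())"
```

```text
the job is handed in; nothing more can be done
None
```

I handed the job in: the stop lever is shut against its stop, square to the pipe, and the spout outlet is about 4 mm from the middle of the glass cup; the cup, teapot and lid measured unmoved, and the canister, only checked by eye, was never touched.

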